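# Press a cement sample tin's lid home with the fingertips

## Task

The lid of the small cement sample tin stands proud of its mouth. With the gripper shut, put the fingertips on the edge of the lid at the side nearest the robot and run them clockwise (seen from above) right round the edge and back to where they began, pressing lightly all the way and going round again if need be, until the lid is fully home and level all round; then lift the fingers clear. Keep off the thin middle of the lid, do not bear down hard, do not lift or shove the tin or its lid, and leave everything else on the bench alone.

Things in the scene. Friction and masses are not known exactly. Their poses are not given: they have to be found in the camera images.
- tin: Round tinplate tin, full, about 2.4 kg, standing loose: 140 mm in diameter, 150 mm tall to the top of its rim; wire bail hanging down on the robot's side, bail ears left and right 32 mm below the rim (82 mm off the axis). Origin: centre of its underside, on the bench (z = 0); z up along its axis; x points away from the robot to within 0.12 rad.
- lid: Bright round press-in lid with a green label in its middle. Flange 138 mm in diameter, 4 mm thick; the edge to press is the flat band 49 to 69 mm off the centre, the thin middle lies 1.5 mm lower. Origin: centre of the flange's underside; z up; its turn means nothing. Proud at the start: origin 158 mm above the tin's underside. Fully home: 150 mm (flange on the rim).
- lid_mid (a point): Centre of the lid at the height of the top of its edge band, 4 mm above the lid's origin (154 mm above the bench when home). The lid sits by friction all round: pressed at one place on the edge, that side goes down at roughly 8 to 18 N and stays there while the far side sinks only a third as far, so it goes home as the pressing goes round. Once home it rests on the rigid rim.
- rim0 (a point): Point fixed to the tin, 58 mm off the tin's axis and 154 mm above its underside (top of the lid's edge when it is home), on the side nearest the robot. rim0 to rim5 follow one another clockwise seen from above, 60 degrees apart.
- rim1 (a point): Point fixed to the tin, 58 mm off the tin's axis and 154 mm above its underside (top of the lid's edge when it is home), on the side near left.
- rim2 (a point): Point fixed to the tin, 58 mm off the tin's axis and 154 mm above its underside (top of the lid's edge when it is home), on the side far left.
- rim3 (a point): Point fixed to the tin, 58 mm off the tin's axis and 154 mm above its underside (top of the lid's edge when it is home), on the side farthest from the robot.
- rim4 (a point): Point fixed to the tin, 58 mm off the tin's axis and 154 mm above its underside (top of the lid's edge when it is home), on the side far right.
- rim5 (a point): Point fixed to the tin, 58 mm off the tin's axis and 154 mm above its underside (top of the lid's edge when it is home), on the side near right.
- lid_lever: Bystander: tin opener lying flat, 150 mm long, 20 mm wide, 12 mm tall, red grip, steel blade. Origin under its middle; x along it.
- mortar_cube_a: Bystander: grey 50 mm mortar test cube. Origin: centre of its underside.
- mortar_cube_b: Bystander: second grey 50 mm mortar test cube. Origin: centre of its underside.
- sample_jar: Bystander: white plastic jar, 60 mm in diameter, 95 mm tall, blue cap. Origin: centre of its underside.
- scoop: Bystander: small aluminium scoop, pan 110 by 60 mm, 35 mm tall, with a wooden handle 95 mm long towards its -x; origin under the pan's back part.
- shears: Bystander: red-handled shears lying flat, 180 mm long, 12 mm tall. Origin under the middle; x towards the points.
- brush: Bystander: hand brush lying along its x, handle to -x. Origin under its middle.
Things that resemble listed ones, but are neither listed nor needed, are in the scene too. Leave any blue or brown look-alike of the lid alone.

How it is judged:
By the outcome, as a careful person would: the job done as asked, in the order asked, and still so for the second after the job is handed in, with the robot touching nothing.
It also fails if it takes over 58 s, if anything falls off the work surface, if the arm or the gripper's body presses on something with over 40 N, if the wrist force passes 120 N, or if a joint passes its speed limit or range.

## Robot

A 6-joint arm with a two-finger parallel gripper is mounted at the origin on the work surface. World frame = base frame: x ahead of the robot, y to its left, z up, the work surface at z = 0. Lengths are in m, angles in rad, forces in N, time in s.
With the tool pointing down it reaches from about 0.4 to 0.825 m from the base axis. Payload 7 kg.
Tool frame: the origin (TCP) lies on the centre line of the jaws, within the pads' length; the fingertips stand 22 mm ahead of it and the grasp point (between the pads) lies 3 mm ahead of it; z points along the fingers, y is the line along which they close (so a half turn about z gives the same grasp; the last joint's range is limited). The gripper opens to 88 mm and grips with 3 to 60 N. Pads are 19 mm wide; open, the fingers measure 130 mm over their backs; the gripper's body (78 mm by 193 mm) begins 47 mm behind the grasp point.
Start: joints at [1.395, 0.359, 0.012, 0, -1.224, -0.288], TCP at [0.302, 0.604, 0.249] pointing down, gripper open.
Joint ranges: [-3.07, 3.07], [-1.43, 2.12], [-1.02, 1.25], [-3.03, 1.67], [-3.05, -0], [-3.03, 3.03]. Speed limits (rad/s): [2.39, 2.39, 3.01, 3.14, 3.14, 3.14].

## Interface

Orientations are given as [roll, pitch, yaw] about the fixed x, y, z axes, in that order (R = Rz(yaw) Ry(pitch) Rx(roll)).
In Python, from station import arm gives the robot as it stands.
- The arm moves only by the tool arm_command, never from a script. Its argument "series" is one flat list of numbers, 7 for each row, row after row: the turn, a rotation vector about the tool's x, y, z each as a share of 90 degrees, from -1 to 1, then the shift along the tool's x, y, z each as a share of 0.1 m, from -1 to 1, then the opening, from 0 (shut) to 1 (fully open). A call has 1 to 8 rows; each row is the pose to reach, as a shift and turn from the pose commanded when the call began, along the tool's axes at that moment; what a row does not reach only later rows make up. A row lasts 1/8 s, in which the tool goes at most 62.5 mm and 10.7 degrees, less where a joint would pass 70% of its speed; a pose out of reach is approached as far as the arm can. A call with a number of a shift or a turn outside -1 to 1 is refused whole. A call with a gripper value outside its range is refused whole. The fingers move at their own pace and stop on an object; "force" is the grip in N (left out, the last holds). Time passes only in rows, so rows that repeat a pose let the fingers close. It gives the time, the measured TCP pose, the force, the opening and the grip force at its end, in the units of the state.
- arm.get_state(): the state, without advancing time (a new reading comes with each control period).
- arm.grab_frame(name): name is "scene" or "top" or "wrist"; returns the picture (420x560x3 uint8, blue, green, red); there is no depth.
- arm.camera_model(name): a dict with "fovy" (degrees; the focal length in pixels is half the picture's height over the tangent of half this angle, whatever the lens; pixels are square), "cx", "cy" (the principal point, pixels), "pose" (4x4, takes a point from camera to world coordinates). Camera axes: x right, y down, z forward; pixel columns grow to the right and rows downward; lengths in m; the calibration is good to about 2 mm. A picture is of the moment at which its call begins: read the wrist's pose just before it. camera_model takes no time and is no camera call; for the wrist camera it gives the pose at the moment of the call.
- arm.job_done(): hands the job in; it is judged then, once.
The state is a dict: "t": time; "q": joint angles; "qd": joint speeds; "joint_efforts": joint torques, N m; "eef_pos": TCP position; "ee_rot": TCP orientation; "force": force on the tool from outside, world axes, zero at the start; "moment": the same for the moment, N m; "width": finger opening in m; "gripper_force": force on a finger pad.
Only numpy, scipy, OpenCV 4.12 (cv2) and the standard library are available. Lean on these libraries where they do the work, as an engineer would, in place of code of your own. Each camera call takes 0.05 s, during which the arm holds its last target. There are 200 camera calls.

## Working session

There is one attempt and no reset: what is moved stays moved. The work goes in short steps, Python scripts to look and compute and a tool call to move; the robot and the scene stay as the last step left them, time stands still between calls to the robot, and variables do not carry over. Pictures are saved under pics/ and viewed, at most 10 in all, crops included, and the job is handed in when it is done.

Besides the shell and the picture viewer there is one more tool, called after "Request:" as a command line: name --argument value ..., lists and objects as JSON in quotes. arm_command: Moves the arm, as the interface text tells. Its arguments: {"type":"object","properties":{"series":{"type":"array"},"force":{"type":"number"}},"required":["series"]}

```bash
mkdir -p pics; ls
python3 - <<'E'
from station import arm
import cv2,numpy as np
print(arm.get_state())
a=arm.grab_frame("scene");b=arm.grab_frame("top")
cv2.imwrite("pics/s0.png",a);cv2.imwrite("pics/t0.png",b)
for n in("scene","top"):
    m=arm.camera_model(n);print(n,m["fovy"],m["cx"],m["cy"],np.round(m["pose"],4).tolist(),[k for k in m])
E
```

```text
pics
{'t': 0.0, 'q': array([ 1.39509370e+00,  3.59381771e-01,  1.10120634e-02, -3.37737676e-04,
       -1.22410006e+00, -2.88106576e-01]), 'qd': array([-0.0012534 ,  0.00142541,  0.00019309, -0.00011236, -0.00061469,
       -0.00043483]), 'joint_efforts': array([-1.54633934e-03, -5.82724714e+01,  2.93052953e+01,  6.99731693e+00,
        6.71006273e-03, -1.73979934e-04]), 'eef_pos': array([0.30178126, 0.60325021, 0.24760784]), 'ee_rot': array([ 3.13989797e+00, -1.71125132e-04, -4.63924089e-01]), 'force': array([-0.23421717,  0.29576565, -0.80483533]), 'moment': array([ 0.00749554, -0.01845524, -0.01242252]), 'gripper_force': 0.0, 'width': 0.08740164319934908}
scene 56.271029952291855 279.83672082798023 212.90643160123156 [[0.5646, 0.5195, -0.6414, 1.2193], [0.8253, -0.3417, 0.4496, -0.4421], [0.0144, -0.7832, -0.6216, 0.781], [0.0, 0.0, 0.0, 1.0]] ['fovy', 'cx', 'cy', 'pose']
top 54.80290088268639 282.7874038419563 207.8008062201674 [[-0.0206, -0.9853, 0.1696, 0.3822], [-0.9989, 0.0276, 0.039, 0.0215], [-0.0431, -0.1686, -0.9847, 1.0265], [0.0, 0.0, 0.0, 1.0]] ['fovy', 'cx', 'cy', 'pose']
```

View pics/s0.png

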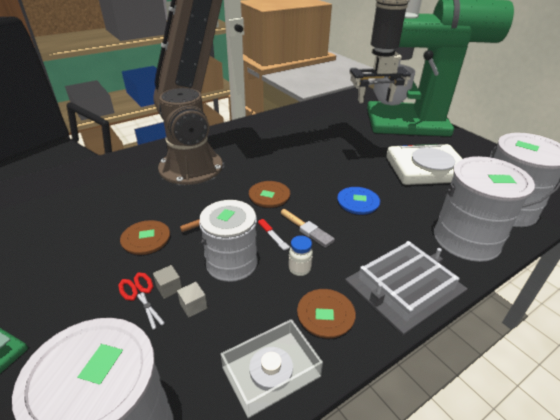

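View pics/t0.png

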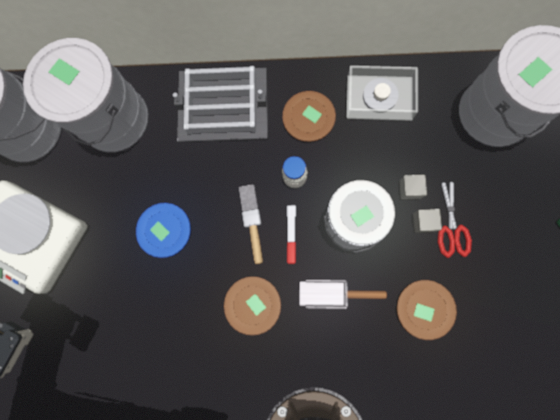

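The scene view shows the tin at (229,240) and the top view at (361,214). The other green-labelled things are three brown discs, one blue disc and several drums too big to be it. Only the tin at top (361,214) is a bright lid on a 140 mm tin. I'll confirm it in an enlarged crop.

```bash
cat > h.py <<'E'
import numpy as np,cv2
from station import arm
def ray(n,uv,m=None):
    m=m or arm.camera_model(n);f=210/np.tan(np.radians(m["fovy"])/2)
    P=np.array(m["pose"]);d=P[:3,:3]@np.array([(uv[0]-m["cx"])/f,(uv[1]-m["cy"])/f,1.])
    return P[:3,3],d/np.linalg.norm(d)
def plane(n,uv,z,m=None):
    o,d=ray(n,uv,m);return o+d*(z-o[2])/d[2]
def cross(r1,r2):
    (o1,d1),(o2,d2)=r1,r2
    A=np.stack([d1,-d2],1);s=np.linalg.lstsq(A,o2-o1,rcond=None)[0]
    p,q=o1+d1*s[0],o2+d2*s[1];return (p+q)/2,np.linalg.norm(p-q)
def green(img,c,r=60):
    h=cv2.cvtColor(img,cv2.COLOR_BGR2HSV);k=cv2.inRange(h,(45,90,80),(85,255,255))
    w=np.zeros_like(k);cv2.circle(w,c,r,255,-1);k&=w
    M=cv2.moments(k,True);return np.array([M["m10"]/M["m00"],M["m01"]/M["m00"]]),M["m00"]
E
python3 - <<'E'
from h import *
a=cv2.imread("pics/s0.png");b=cv2.imread("pics/t0.png")
gs,_=green(a,(227,215),25);gt,_=green(b,(361,214),25)
print(gs,gt,cross(ray("scene",gs),ray("top",gt)))
for n,i,c in(("top",b,(361,214)),("scene",a,(229,218))):
    h=cv2.cvtColor(i,cv2.COLOR_BGR2HSV);k=cv2.inRange(h,(0,0,165),(180,60,255))
    w=np.zeros_like(k);cv2.circle(w,c,40,255,-1);k&=w
    cs,_=cv2.findContours(k,cv2.RETR_EXTERNAL,cv2.CHAIN_APPROX_NONE);C=max(cs,key=cv2.contourArea)
    hu=cv2.convexHull(C);e=cv2.fitEllipse(hu);print(n,e)
    (p,r)=cv2.minEnclosingCircle(np.float32([plane(n,q[0],.162)[:2] for q in C]));print(plane(n,e[0],.162),p,r)
t=cv2.resize(b[165:265,310:410],None,fx=4,fy=4,interpolation=cv2.INTER_CUBIC)
s=cv2.resize(a[190:290,180:280],None,fx=4,fy=4,interpolation=cv2.INTER_CUBIC)
cv2.imwrite("pics/c0.png",np.hstack([t,s]))
E
```

```text
Traceback (most recent call last):
  File "h.py", line 16, in green
    M=cv2.moments(k,True);return np.array([M["m10"]/M["m00"],M["m01"]/M["m00"]]),M["m00"]
                                           ~~~~~~~~^~~~~~~~~
ZeroDivisionError: float division by zero
```

```bash
sed -i 's/(45,90,80)/(40,50,80)/' h.py
python3 - <<'E'
from h import *
a=cv2.imread("pics/s0.png");b=cv2.imread("pics/t0.png")
t=cv2.resize(b[165:265,310:410],None,fx=4,fy=4,interpolation=cv2.INTER_CUBIC)
s=cv2.resize(a[190:290,180:280],None,fx=4,fy=4,interpolation=cv2.INTER_CUBIC)
cv2.imwrite("pics/c0.png",np.hstack([t,s]))
print(cv2.cvtColor(b,cv2.COLOR_BGR2HSV)[214,361])
gs,_=green(a,(227,215),25);gt,_=green(b,(361,214),25)
print(gs,gt,cross(ray("scene",gs),ray("top",gt)))
for n,i,c in(("top",b,(361,214)),("scene",a,(229,218))):
    h=cv2.cvtColor(i,cv2.COLOR_BGR2HSV);k=cv2.inRange(h,(0,0,165),(180,60,255))
    w=np.zeros_like(k);cv2.circle(w,c,40,255,-1);k&=w
    cs,_=cv2.findContours(k,cv2.RETR_EXTERNAL,cv2.CHAIN_APPROX_NONE);C=max(cs,key=cv2.contourArea)
    hu=cv2.convexHull(C);e=cv2.fitEllipse(hu);print(n,e)
    (p,r)=cv2.minEnclosingCircle(np.float32([plane(n,q[0],.162)[:2] for q in C]));print(plane(n,e[0],.162),p,r)
E
```

```text
[ 67  58 234]
[225.42537313 214.55970149] [361.71300448 215.67713004] (array([ 0.50966008, -0.11259711,  0.16123165]), np.float64(0.0012921122325803844))
top ((361.059814453125, 212.45648193359375), (65.07969665527344, 66.83374786376953), 112.54350280761719)
[ 0.51626505 -0.11203536  0.162     ] (0.5171079635620117, -0.112068772315979) 0.0714925229549408
scene ((227.0510711669922, 218.4510498046875), (37.42643737792969, 58.1904296875), 82.98799133300781)
[ 0.52679019 -0.11643171  0.162     ] (0.5242159962654114, -0.11482648551464081) 0.07592223584651947
```

View pics/c0.png

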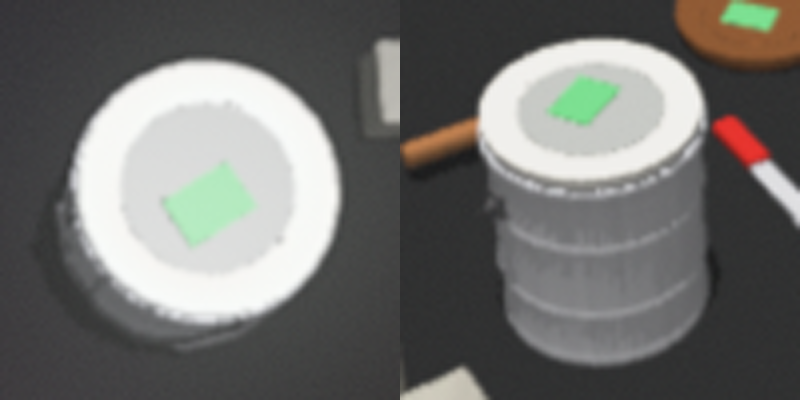

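The crop confirms it. There is a bright white band round a grey middle with an off-centre green label, on a ribbed tin. Its centre in the top view is about (361,212). The label triangulates to z = 0.161, as expected for a proud lid. I'll shut the gripper and move towards it at height.

Request:
arm_command --series '[0,0,0,0.45,0.48,0,0,0,0,0,0.75,0.95,0,0,0,0,0,0.75,0.95,0,0]' --force 20

```text
t: 0.48
eef_pos: [0.3268, 0.4815, 0.2489]
ee_rot: [3.141, 0.0, -0.466]
force: [0.8, 0.8, 1.2]
width: 0.0633
gripper_force: 0.0
```

Request:
arm_command --series '[0,0,0,0.45,0.48,0,0,0,0,0,0.75,0.95,0,0,0,0,0,0.75,0.95,0,0]'

```text
t: 0.85
eef_pos: [0.3511, 0.3638, 0.2489]
ee_rot: [-3.142, 0.0, -0.466]
force: [0.2, 0.2, -0.1]
width: 0.0331
gripper_force: 0.0
```

Request:
arm_command --series '[0,0,0,0.45,0.48,0,0,0,0,0,0.75,0.95,0,0,0,0,0,0.75,0.95,0,0]'

```text
t: 1.23
eef_pos: [0.3757, 0.246, 0.2487]
ee_rot: [-3.141, 0.0, -0.466]
force: [0.4, 0.2, 0.7]
width: 0.0035
gripper_force: 0.0
```

Request:
arm_command --series '[0,0,0,0.45,0.48,0,0,0,0,0,0.75,0.95,0,0,0,0,0,0.75,0.95,0,0]'

```text
t: 1.6
eef_pos: [0.4006, 0.1278, 0.2486]
ee_rot: [-3.142, 0.0, -0.467]
force: [0.7, 0.6, 0.4]
width: 0.0004
gripper_force: 0.0
```

Request:
arm_command --series '[0,0,-0.1,0.25,0.33,-0.1,0,0,0,-0.2,0.5,0.66,-0.2,0,0,0,-0.297,0.75,1,-0.3,0,0,0,-0.297,0.75,1,-0.3,0]'

```text
t: 2.1
eef_pos: [0.424, 0.0062, 0.2792]
ee_rot: [-3.141, -0.001, 0.003]
force: [0.7, 0.8, -0.0]
width: 0.0001
gripper_force: 0.0
```

Run:
```python
from h import *
import pickle
s=arm.get_state();m=arm.camera_model("wrist");w=arm.grab_frame("wrist")
cv2.imwrite("pics/w1.png",w);pickle.dump(m,open("w1.pkl","wb"));print(s["eef_pos"],s["ee_rot"],s["q"],m["fovy"],np.round(m["pose"],3).tolist())
```

```text
[0.4239586  0.0061538  0.27923667] [-3.14137287e+00 -1.21336847e-03  2.72088547e-03] [ 4.84263983e-01 -9.41314949e-02 -4.52323743e-01  3.92234891e-04
 -1.21142693e+00  1.08911564e+00] 64.49951615902314 [[0.002, -0.959, -0.284, 0.502], [-1.0, -0.002, -0.001, 0.006], [0.0, 0.284, -0.959, 0.415], [0.0, 0.0, 0.0, 1.0]]
```

View pics/w1.png

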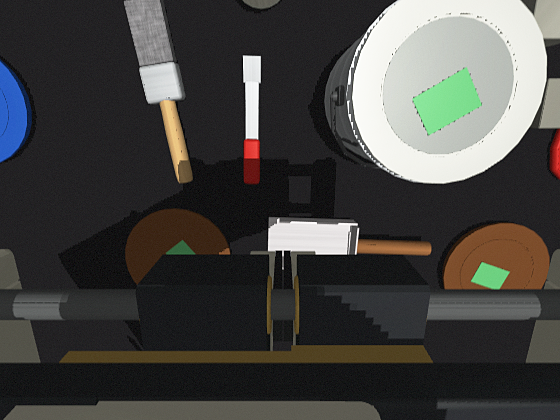

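The wrist view shows the tin lid centred near (448,85). The shut fingertips at (283,290) are slim, about 15 mm, so a fixed yaw of 0 fits the band. I'll move over the near side and take a second view.

Request:
arm_command --series '[0,0,0,0.15,0.5,0,0,0,0,0,0.3,1,0,0,0,0,0,0.3,1,0,0,0,0,0,0.3,1,0,0]'

```text
t: 2.65
eef_pos: [0.4532, -0.0922, 0.278]
ee_rot: [-3.142, 0.001, 0.002]
force: [-0.1, 0.7, -0.2]
width: 0.0005
gripper_force: 0.0
```

Run:
```python
from h import *
import pickle
s=arm.get_state();m2=arm.camera_model("wrist");w=arm.grab_frame("wrist");cv2.imwrite("pics/w2.png",w)
print(s["eef_pos"],s["force"])
m1=pickle.load(open("w1.pkl","rb"));R=[]
def mid(i):
    h=cv2.cvtColor(i,cv2.COLOR_BGR2HSV);g=cv2.inRange(h,(40,50,80),(85,255,255))
    k=cv2.inRange(h,(0,0,120),(180,50,225))|g   # grey middle + label
    k=cv2.morphologyEx(k,cv2.MORPH_OPEN,np.ones((5,5)))
    n,l,st,c=cv2.connectedComponentsWithStats(k);j=1+np.argmax(st[1:,4])
    cs,_=cv2.findContours((l==j).astype(np.uint8),0,cv2.CHAIN_APPROX_NONE)
    C=max(cs,key=cv2.contourArea);return C
for f,m in(("w1",m1),("w2",m2)):
    C=mid(cv2.imread(f"pics/{f}.png"));e=cv2.fitEllipse(cv2.convexHull(C));R.append(ray("",e[0],m))
    Q=np.array([plane("",q[0],.1605,m)[:2] for q in C])
    A=np.c_[2*Q,np.ones(len(Q))];s=np.linalg.lstsq(A,(Q**2).sum(1),rcond=None)[0]
    r=np.sqrt(s[2]+s[:2]@s[:2]);print(f,e,plane("",e[0],.1605,m),"circle",s[:2],r,np.std(np.linalg.norm(Q-s[:2],axis=1)))
print(cross(*R))
```

```text
[ 0.45323751 -0.09224966  0.2780117 ] [-0.08362289  0.67166357 -0.18473926]
w1 ((447.6958312988281, 84.87373352050781), (124.40569305419922, 144.52882385253906), 34.97469711303711) [ 0.52130668 -0.11229237  0.1605    ] circle [ 0.51878079 -0.11240964] 0.04627973664438334 0.00028165905668463373
w2 ((309.8139953613281, 125.47189331054688), (125.7928466796875, 128.73348999023438), 37.727664947509766) [ 0.52197751 -0.11245772  0.1605    ] circle [ 0.52130511 -0.11281578] 0.044905427004120424 0.0026583498795599804
(array([ 0.52165963, -0.11261431,  0.15961035]), np.float64(0.0005956816549292518))
```

View pics/w2.png

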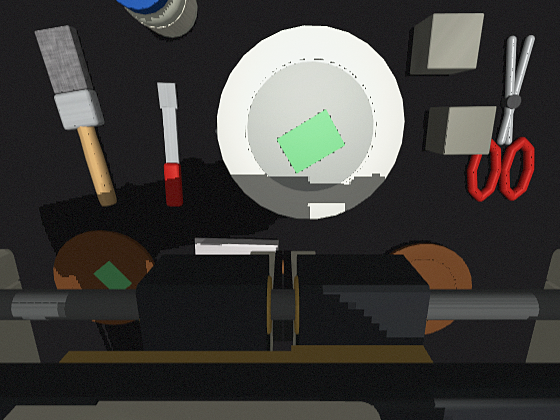

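The second wrist view shows the lid's outer edge spanning columns 217–404 and rows 26–219, with the arm's shadow across the near part. I'll fit the outer edge as a check.

Run:
```python
from h import *
m=arm.camera_model("wrist");i=cv2.imread("pics/w2.png");v=i.max(2)
k=((v>60)).astype(np.uint8);k[222:]=0;k[:,:205]=0;k[:,408:]=0;k[:15]=0
cs,_=cv2.findContours(k,0,cv2.CHAIN_APPROX_NONE);C=max(cs,key=cv2.contourArea)[:,0]
for sel in (C[C[:,1]<172],C[C[:,1]<215]):
    Q=np.array([plane("",q+[.0,.0],.162,m)[:2] for q in sel])
    A=np.c_[2*Q,np.ones(len(Q))];s=np.linalg.lstsq(A,(Q**2).sum(1),rcond=None)[0]
    r=np.sqrt(s[2]+s[:2]@s[:2]);print(s[:2],r,np.std(np.linalg.norm(Q-s[:2],axis=1)))
```

```text
[ 0.51919101 -0.11216043] 0.06856492708657273 0.0002566088049887625
[ 0.5191814  -0.11217872] 0.0685703195046036 0.00026122473983259125
```

Outer-edge fit: centre (0.519, −0.112) and radius 68.6 mm, against 69 given. I'll descend over the near edge at (0.460, −0.112).

Request:
arm_command --series '[0,0,0,0.07,0.2,0.2,0,0,0,0,0.07,0.2,0.6,0,0,0,0,0.07,0.2,0.85,0,0,0,0,0.07,0.2,0.88,0,0,0,0,0.07,0.2,0.88,0]'

```text
t: 3.32
eef_pos: [0.4606, -0.1124, 0.1914]
ee_rot: [3.141, -0.001, 0.004]
force: [-0.5, 0.3, 0.6]
width: -0.0
gripper_force: 0.0
```

Request:
arm_command --series '[0,0,0,0,0,0.02,0,0,0,0,0,0,0.04,0,0,0,0,0,0,0.05,0,0,0,0,0,0,0.05,0]'

```text
t: 3.82
eef_pos: [0.4599, -0.1133, 0.1856]
ee_rot: [-3.142, -0.0, 0.003]
force: [-0.3, -0.4, 0.4]
width: 0.0005
gripper_force: 0.0
```

Request:
arm_command --series '[0,0,0,0,0,0.01,0,0,0,0,0,0,0.02,0,0,0,0,0,0,0.025,0,0,0,0,0,0,0.025,0]'

```text
t: 4.32
eef_pos: [0.4599, -0.1134, 0.1836]
ee_rot: [3.141, -0.0, 0.003]
force: [-2.7, 1.4, 6.9]
width: 0.0006
gripper_force: 3.3
```

Request:
arm_command --series '[0,0,0,0,0,0.01,0,0,0,0,0,0,0.02,0,0,0,0,0,0,0.02,0]'

```text
t: 4.7
eef_pos: [0.4597, -0.1134, 0.1818]
ee_rot: [3.141, 0.0, 0.003]
force: [-4.6, 1.6, 9.2]
width: 0.0004
gripper_force: 4.7
```

Contact came at tip height 0.162, and the lid yields at about 9 N. Next I'll work out the octant rows for the circle.

Run:
```python
import numpy as np
c=np.radians(np.arange(0,361,5.625));X=-.59*np.cos(c);Y=-.59*np.sin(c)
for o in range(8):
    i=8*o;print(o,[(round(X[i+k]-X[i],3),round(Y[i+k]-Y[i],3)) for k in range(1,9)])
```

```text
0 [(np.float64(0.003), np.float64(-0.058)), (np.float64(0.011), np.float64(-0.115)), (np.float64(0.025), np.float64(-0.171)), (np.float64(0.045), np.float64(-0.226)), (np.float64(0.07), np.float64(-0.278)), (np.float64(0.099), np.float64(-0.328)), (np.float64(0.134), np.float64(-0.374)), (np.float64(0.173), np.float64(-0.417))]
1 [(np.float64(0.043), np.float64(-0.039)), (np.float64(0.089), np.float64(-0.073)), (np.float64(0.139), np.float64(-0.103)), (np.float64(0.191), np.float64(-0.128)), (np.float64(0.246), np.float64(-0.147)), (np.float64(0.302), np.float64(-0.161)), (np.float64(0.359), np.float64(-0.17)), (np.float64(0.417), np.float64(-0.173))]
2 [(np.float64(0.058), np.float64(0.003)), (np.float64(0.115), np.float64(0.011)), (np.float64(0.171), np.float64(0.025)), (np.float64(0.226), np.float64(0.045)), (np.float64(0.278), np.float64(0.07)), (np.float64(0.328), np.float64(0.099)), (np.float64(0.374), np.float64(0.134)), (np.float64(0.417), np.float64(0.173))]
3 [(np.float64(0.039), np.float64(0.043)), (np.float64(0.073), np.float64(0.089)), (np.float64(0.103), np.float64(0.13
[... 839 characters left out ...]
17), np.float64(0.173))]
6 [(np.float64(-0.058), np.float64(-0.003)), (np.float64(-0.115), np.float64(-0.011)), (np.float64(-0.171), np.float64(-0.025)), (np.float64(-0.226), np.float64(-0.045)), (np.float64(-0.278), np.float64(-0.07)), (np.float64(-0.328), np.float64(-0.099)), (np.float64(-0.374), np.float64(-0.134)), (np.float64(-0.417), np.float64(-0.173))]
7 [(np.float64(-0.039), np.float64(-0.043)), (np.float64(-0.073), np.float64(-0.089)), (np.float64(-0.103), np.float64(-0.139)), (np.float64(-0.128), np.float64(-0.191)), (np.float64(-0.147), np.float64(-0.246)), (np.float64(-0.161), np.float64(-0.302)), (np.float64(-0.17), np.float64(-0.359)), (np.float64(-0.173), np.float64(-0.417))]
```

Request:
arm_command --series '[0,0,0,0.003,-0.06,0.001,0,0,0,0,0.011,-0.118,0.002,0,0,0,0,0.025,-0.175,0.004,0,0,0,0,0.045,-0.232,0.005,0,0,0,0,0.07,-0.286,0.006,0,0,0,0,0.1,-0.337,0.007,0,0,0,0,0.134,-0.385,0.008,0,0,0,0,0.173,-0.429,0.01,0]'

```text
t: 5.7
eef_pos: [0.4766, -0.0715, 0.181]
ee_rot: [3.139, 0.001, 0.003]
force: [-4.9, -5.4, 10.7]
width: 0.0001
gripper_force: 5.3
```

Request:
arm_command --series '[0,0,0,0.043,-0.039,0.001,0,0,0,0,0.089,-0.073,0.002,0,0,0,0,0.139,-0.103,0.004,0,0,0,0,0.191,-0.128,0.005,0,0,0,0,0.246,-0.147,0.006,0,0,0,0,0.302,-0.161,0.007,0,0,0,0,0.359,-0.17,0.008,0,0,0,0,0.417,-0.173,0.01,0]'

```text
t: 6.7
eef_pos: [0.5171, -0.0537, 0.1796]
ee_rot: [3.14, 0.003, 0.003]
force: [-9.1, -0.9, 11.4]
width: 0.001
gripper_force: 6.0
```

Request:
arm_command --series '[0,0,0,0.058,0.003,0.0,0,0,0,0,0.115,0.011,0.001,0,0,0,0,0.171,0.025,0.001,0,0,0,0,0.226,0.045,0.002,0,0,0,0,0.278,0.07,0.002,0,0,0,0,0.328,0.099,0.003,0,0,0,0,0.374,0.134,0.003,0,0,0,0,0.417,0.173,0.004,0]'

```text
t: 7.7
eef_pos: [0.5602, -0.0698, 0.1794]
ee_rot: [-3.141, 0.0, 0.003]
force: [-5.7, 4.9, 9.4]
width: 0.0001
gripper_force: 4.7
```

Request:
arm_command --series '[0,0,0,0.039,0.043,0.0,0,0,0,0,0.073,0.089,0.001,0,0,0,0,0.103,0.139,0.001,0,0,0,0,0.128,0.191,0.002,0,0,0,0,0.147,0.246,0.003,0,0,0,0,0.161,0.302,0.004,0,0,0,0,0.17,0.359,0.005,0,0,0,0,0.173,0.417,0.006,0]'

```text
t: 8.7
eef_pos: [0.5794, -0.1109, 0.1794]
ee_rot: [-3.141, -0.003, 0.003]
force: [-0.5, 5.9, 8.2]
width: 0.0004
gripper_force: 4.1
```

Request:
arm_command --series '[0,0,0,-0.003,0.058,0.0,0,0,0,0,-0.011,0.115,0.001,0,0,0,0,-0.025,0.171,0.001,0,0,0,0,-0.045,0.226,0.002,0,0,0,0,-0.07,0.278,0.003,0,0,0,0,-0.099,0.328,0.004,0,0,0,0,-0.134,0.374,0.005,0,0,0,0,-0.173,0.417,0.006,0]'

```text
t: 9.7
eef_pos: [0.5636, -0.1531, 0.1795]
ee_rot: [-3.142, -0.007, 0.004]
force: [3.3, 3.6, 7.8]
width: 0.0005
gripper_force: 3.8
```

Request:
arm_command --series '[0,0,0,-0.043,0.039,0.002,0,0,0,0,-0.089,0.073,0.004,0,0,0,0,-0.139,0.103,0.006,0,0,0,0,-0.191,0.128,0.008,0,0,0,0,-0.246,0.147,0.01,0,0,0,0,-0.302,0.161,0.012,0,0,0,0,-0.359,0.17,0.014,0,0,0,0,-0.417,0.173,0.015,0]'

```text
t: 10.7
eef_pos: [0.5232, -0.1711, 0.1787]
ee_rot: [3.14, -0.009, 0.004]
force: [7.6, 1.2, 8.5]
width: 0.0003
gripper_force: 4.1
```

Request:
arm_command --series '[0,0,0,-0.058,-0.003,0.001,0,0,0,0,-0.115,-0.011,0.002,0,0,0,0,-0.171,-0.025,0.003,0,0,0,0,-0.226,-0.045,0.004,0,0,0,0,-0.278,-0.07,0.005,0,0,0,0,-0.328,-0.099,0.006,0,0,0,0,-0.374,-0.134,0.007,0,0,0,0,-0.417,-0.173,0.008,0]'

```text
t: 11.7
eef_pos: [0.4811, -0.1546, 0.1779]
ee_rot: [3.139, -0.008, 0.004]
force: [5.2, -5.1, 8.4]
width: 0.0001
gripper_force: 4.5
```

Request:
arm_command --series '[0,0,0,-0.039,-0.043,0.001,0,0,0,0,-0.073,-0.089,0.002,0,0,0,0,-0.103,-0.139,0.003,0,0,0,0,-0.128,-0.191,0.004,0,0,0,0,-0.147,-0.246,0.005,0,0,0,0,-0.161,-0.302,0.006,0,0,0,0,-0.17,-0.359,0.007,0,0,0,0,-0.173,-0.417,0.008,0]'

```text
t: 12.7
eef_pos: [0.4618, -0.1133, 0.1766]
ee_rot: [3.139, -0.004, 0.004]
force: [-0.2, -8.8, 12.0]
width: 0.0003
gripper_force: 5.9
```

Request:
arm_command --series '[0,0,0,0.003,-0.058,0.001,0,0,0,0,0.011,-0.115,0.002,0,0,0,0,0.025,-0.171,0.003,0,0,0,0,0.045,-0.226,0.004,0,0,0,0,0.07,-0.278,0.005,0,0,0,0,0.1,-0.328,0.006,0,0,0,0,0.134,-0.374,0.007,0,0,0,0,0.173,-0.417,0.008,0]'

```text
t: 13.7
eef_pos: [0.4729, -0.0744, 0.1762]
ee_rot: [3.135, 0.008, 0.003]
force: [-28.3, -14.2, 49.1]
width: 0.0005
gripper_force: 25.5
```

The lid is home on the near side and the force has risen, so I'm easing off at once.

Request:
arm_command --series '[0,0,0,0,0,-0.01,0]'

```text
t: 13.82
eef_pos: [0.4747, -0.0729, 0.1764]
ee_rot: [3.137, 0.004, 0.003]
force: [-10.4, -6.9, 17.2]
width: 0.0003
gripper_force: 8.4
```

Run:
```python
from h import *
a=cv2.imread("pics/s0.png");b=arm.grab_frame("scene");cv2.imwrite("pics/s1.png",b)
A,B=[np.float32(cv2.cvtColor(i[238:285,190:270],cv2.COLOR_BGR2GRAY)) for i in(a,b)]
print(cv2.phaseCorrelate(A,B,cv2.createHanningWindow((80,47),cv2.CV_32F)),arm.get_state()["force"])
cv2.imwrite("pics/c1.png",np.hstack([cv2.resize(i[180:290,180:280],None,fx=4,fy=4) for i in(a,b)]))
```

```text
((1.131696599511855, -1.4330536012075719), 0.872816815537711) [-13.85737448  -9.18269792  25.30452671]
```

View pics/c1.png

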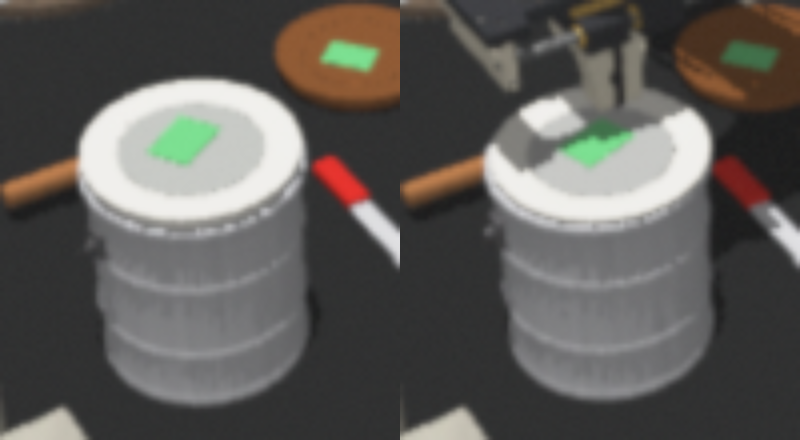

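The first round is complete, but the tin seems to have crept a few mm under the 49 N peak. I'll lift clear, re-measure, and do a lighter second round.

Request:
arm_command --series '[0,0,0,0,0,-0.2,0,0,0,0,-0.1,0.2,-0.6,0,0,0,0,-0.2,0.42,-0.9,0,0,0,0,-0.2,0.42,-0.9,0,0,0,0,-0.2,0.42,-0.9,0]'

```text
t: 14.5
eef_pos: [0.457, -0.1123, 0.2641]
ee_rot: [-3.141, 0.0, 0.002]
force: [0.1, 1.9, -0.7]
width: 0.0005
gripper_force: 0.0
```

```bash
cat > fit.py <<'E'
from h import *
import sys
s=arm.get_state();m=arm.camera_model("wrist");i=arm.grab_frame("wrist");cv2.imwrite("pics/"+sys.argv[1]+".png",i)
print(s["t"],s["eef_pos"],s["ee_rot"],s["force"])
z=float(sys.argv[2]);k=(i.max(2)>200).astype(np.uint8);k[250:]=0
cs,_=cv2.findContours(k,0,cv2.CHAIN_APPROX_NONE);C=cv2.convexHull(max(cs,key=cv2.contourArea))[:,0]
C=max(cs,key=cv2.contourArea)[:,0];Q=np.array([plane("",q,z,m)[:2] for q in C])
for _ in range(8):
    A=np.c_[2*Q,np.ones(len(Q))];p=np.linalg.lstsq(A,(Q**2).sum(1),rcond=None)[0]
    r=np.sqrt(p[2]+p[:2]@p[:2]);d=np.linalg.norm(Q-p[:2],axis=1)-r
    Q=Q[d>-max(.0008,.5*np.std(d))] if len(Q)>60 else Q
print(p[:2],r,np.std(d),len(Q))
a=cv2.imread("pics/s0.png");b=arm.grab_frame("scene")
A,B=[np.float32(cv2.cvtColor(q[250:285,195:265],cv2.COLOR_BGR2GRAY)) for q in(a,b)]
print(cv2.phaseCorrelate(A,B,cv2.createHanningWindow((70,35),cv2.CV_32F)))
E
python3 fit.py w3 .1545
```

```text
14.5 [ 0.45699295 -0.11232235  0.26408553] [-3.14120185e+00  2.43550379e-04  2.05580413e-03] [ 0.0570563   1.85457811 -0.70303696]
[ 0.51704836 -0.10701805] 0.0695676159631089 0.00026534909622329995 353
((1.177362686327065, -1.3204153515883696), 0.9658046651769567)
```

View pics/w3.png

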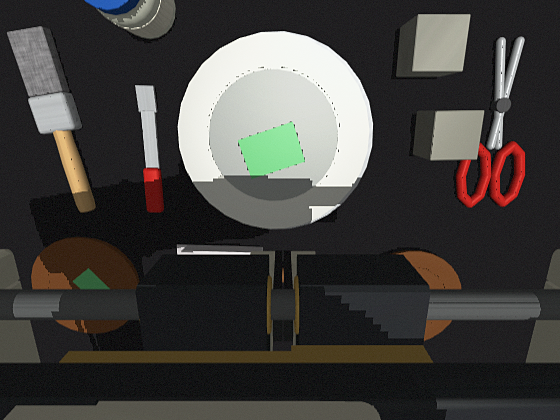

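The re-measure puts the lid centre at (0.517, −0.107), about 5 mm left of before. The lid has its full outline and is undamaged. The second round will be at about 10 N, recentred.

Request:
arm_command --series '[0,0,0,0.01,-0.05,0.4,0,0,0,0,0.01,-0.05,0.8,0,0,0,0,0.01,-0.05,0.86,0,0,0,0,0.01,-0.05,0.875,0,0,0,0,0.01,-0.05,0.875,0]'

```text
t: 15.22
eef_pos: [0.4588, -0.1073, 0.1777]
ee_rot: [3.141, -0.001, 0.003]
force: [-0.4, -0.3, 0.6]
width: 0.0006
gripper_force: 0.0
```

Request:
arm_command --series '[0,0,0,0,0,0.006,0,0,0,0,0,0,0.012,0,0,0,0,0,0,0.012,0]'

```text
t: 15.6
eef_pos: [0.4586, -0.1074, 0.1765]
ee_rot: [-3.142, -0.001, 0.003]
force: [-0.5, 1.5, 3.7]
width: 0.0007
gripper_force: 2.4
```

Request:
arm_command --series '[0,0,0,0,0,0.003,0,0,0,0,0.003,-0.058,0.004,0,0,0,0,0.011,-0.115,0.004,0,0,0,0,0.025,-0.171,0.004,0,0,0,0,0.045,-0.226,0.004,0]'

```text
t: 16.23
eef_pos: [0.4629, -0.0855, 0.1764]
ee_rot: [3.14, -0.001, 0.003]
force: [-2.1, -5.2, 7.0]
width: 0.0001
gripper_force: 3.7
```

Request:
arm_command --series '[0,0,0,0.025,-0.052,0.001,0,0,0,0,0.054,-0.102,0.002,0,0,0,0,0.089,-0.148,0.002,0,0,0,0,0.128,-0.191,0.002,0,0,0,0,0.171,-0.23,0.002,0,0,0,0,0.217,-0.264,0.002,0,0,0,0,0.267,-0.294,0.002,0,0,0,0,0.319,-0.319,0.002,0]'

```text
t: 17.23
eef_pos: [0.492, -0.0548, 0.1763]
ee_rot: [3.138, 0.005, 0.003]
force: [-13.7, -5.9, 20.1]
width: 0.0005
gripper_force: 9.8
```

Request:
arm_command --series '[0,0,0,0.055,-0.019,-0.005,0,0,0,0,0.111,-0.033,-0.005,0,0,0,0,0.168,-0.042,-0.005,0,0,0,0,0.226,-0.045,-0.005,0]'

```text
t: 17.73
eef_pos: [0.5149, -0.0493, 0.1764]
ee_rot: [3.14, 0.004, 0.002]
force: [-11.3, -0.4, 14.6]
width: 0.0006
gripper_force: 7.3
```

Good; it's home there too. On through octant 2.

Request:
arm_command --series '[0,0,0,0.058,0.003,-0.001,0,0,0,0,0.115,0.011,-0.002,0,0,0,0,0.171,0.025,-0.002,0,0,0,0,0.226,0.045,-0.002,0]'

```text
t: 18.23
eef_pos: [0.5384, -0.0529, 0.1765]
ee_rot: [3.141, 0.002, 0.003]
force: [-7.4, 3.1, 10.7]
width: 0.0005
gripper_force: 5.3
```

Request:
arm_command --series '[0,0,0,0.052,0.025,0.001,0,0,0,0,0.102,0.054,0.002,0,0,0,0,0.148,0.089,0.003,0,0,0,0,0.191,0.128,0.003,0]'

```text
t: 18.73
eef_pos: [0.5584, -0.065, 0.1764]
ee_rot: [-3.141, 0.001, 0.003]
force: [-4.8, 4.5, 10.0]
width: 0.0002
gripper_force: 4.9
```

Request:
arm_command --series '[0,0,0,0.039,0.043,0.001,0,0,0,0,0.073,0.089,0.002,0,0,0,0,0.103,0.139,0.002,0,0,0,0,0.128,0.191,0.003,0]'

```text
t: 19.23
eef_pos: [0.5723, -0.0839, 0.1764]
ee_rot: [-3.141, -0.002, 0.003]
force: [-2.4, 5.1, 8.8]
width: 0.0002
gripper_force: 4.2
```

Request:
arm_command --series '[0,0,0,0.019,0.055,0.002,0,0,0,0,0.033,0.111,0.004,0,0,0,0,0.042,0.168,0.005,0,0,0,0,0.045,0.226,0.005,0]'

```text
t: 19.73
eef_pos: [0.5778, -0.1063, 0.1764]
ee_rot: [-3.141, -0.004, 0.003]
force: [0.3, 5.9, 8.3]
width: 0.0003
gripper_force: 4.2
```

Request:
arm_command --series '[0,0,0,-0.003,0.058,0.001,0,0,0,0,-0.011,0.115,0.002,0,0,0,0,-0.025,0.171,0.003,0,0,0,0,-0.045,0.226,0.003,0]'

```text
t: 20.23
eef_pos: [0.5741, -0.129, 0.1764]
ee_rot: [-3.141, -0.005, 0.004]
force: [2.6, 5.3, 8.5]
width: 0.0003
gripper_force: 4.0
```

Request:
arm_command --series '[0,0,0,-0.025,0.052,0.002,0,0,0,0,-0.054,0.102,0.004,0,0,0,0,-0.089,0.148,0.005,0,0,0,0,-0.128,0.191,0.006,0]'

```text
t: 20.72
eef_pos: [0.5623, -0.1483, 0.1763]
ee_rot: [-3.141, -0.008, 0.004]
force: [4.7, 4.2, 8.8]
width: 0.0006
gripper_force: 4.5
```

Request:
arm_command --series '[0,0,0,-0.043,0.039,0.001,0,0,0,0,-0.089,0.073,0.002,0,0,0,0,-0.139,0.103,0.003,0,0,0,0,-0.191,0.128,0.003,0]'

```text
t: 21.22
eef_pos: [0.5439, -0.1614, 0.1763]
ee_rot: [3.141, -0.009, 0.004]
force: [5.5, 3.7, 9.3]
width: 0.0004
gripper_force: 4.4
```

Request:
arm_command --series '[0,0,0,-0.055,0.019,0.001,0,0,0,0,-0.111,0.033,0.002,0,0,0,0,-0.168,0.042,0.003,0,0,0,0,-0.226,0.045,0.003,0]'

```text
t: 21.72
eef_pos: [0.5218, -0.1664, 0.1763]
ee_rot: [3.14, -0.01, 0.004]
force: [6.7, 1.0, 9.0]
width: 0.0002
gripper_force: 4.5
```

Request:
arm_command --series '[0,0,0,-0.058,-0.003,0,0,0,0,0,-0.115,-0.011,0.001,0,0,0,0,-0.171,-0.025,0.001,0,0,0,0,-0.226,-0.045,0.001,0]'

```text
t: 22.22
eef_pos: [0.4991, -0.1624, 0.1763]
ee_rot: [3.14, -0.01, 0.004]
force: [6.2, -2.5, 9.9]
width: 0.0004
gripper_force: 4.6
```

Request:
arm_command --series '[0,0,0,-0.052,-0.025,0,0,0,0,0,-0.102,-0.054,0,0,0,0,0,-0.148,-0.089,0,0,0,0,0,-0.191,-0.128,0,0]'

```text
t: 22.72
eef_pos: [0.4796, -0.1499, 0.1763]
ee_rot: [3.139, -0.009, 0.004]
force: [5.6, -5.2, 10.3]
width: 0.0004
gripper_force: 5.1
```

Request:
arm_command --series '[0,0,0,-0.039,-0.043,0,0,0,0,0,-0.073,-0.089,-0.001,0,0,0,0,-0.103,-0.139,-0.002,0,0,0,0,-0.128,-0.191,-0.003,0]'

```text
t: 23.22
eef_pos: [0.4659, -0.131, 0.1762]
ee_rot: [3.139, -0.007, 0.004]
force: [3.0, -6.9, 10.3]
width: 0.0001
gripper_force: 5.2
```

Request:
arm_command --series '[0,0,0,-0.019,-0.055,-0.003,0,0,0,0,-0.033,-0.111,-0.006,0,0,0,0,-0.042,-0.168,-0.009,0,0,0,0,-0.045,-0.226,-0.012,0]'

```text
t: 23.72
eef_pos: [0.4595, -0.1082, 0.1763]
ee_rot: [3.14, -0.003, 0.003]
force: [-0.6, -4.6, 6.9]
width: 0.0005
gripper_force: 3.5
```

The second full round reached a uniform height (0.1763–0.1765). I'll overlap slightly past the start and lift clear.

Request:
arm_command --series '[0,0,0,0.003,-0.058,-0.004,0,0,0,0,0.011,-0.115,-0.006,0,0,0,0,0.011,-0.115,-0.1,0,0,0,0,0.011,-0.115,-0.6,0,0,0,0,-0.03,0.1,-0.9,0,0,0,0,-0.03,0.1,-0.9,0,0,0,0,-0.03,0.1,-0.9,0]'

```text
t: 24.6
eef_pos: [0.4548, -0.1174, 0.2644]
ee_rot: [-3.141, 0.0, 0.002]
force: [-0.1, 0.4, -0.3]
width: 0.0004
gripper_force: 0.0
```

```bash
python3 fit.py w4 .154
python3 - <<'E'
from h import *
import pickle
b=arm.grab_frame("scene");cv2.imwrite("pics/s2.png",b)
m=arm.camera_model("wrist");w=cv2.imread("pics/w4.png")
gs,_=green(b,(228,215),25);gw,_=green(w,(285,145),60);print("label",cross(ray("scene",gs),ray("",gw,m)))
cv2.imwrite("pics/c2.png",np.hstack([cv2.resize(b[185:285,180:280],None,fx=4,fy=4,interpolation=2),cv2.resize(w[20:240,160:390],(400,400))]))
E
```

```text
24.6 [ 0.45481708 -0.11737469  0.26444199] [-3.14103131e+00  3.58494530e-04  1.96071356e-03] [-0.14935813  0.41921288 -0.28119189]
[ 0.51731432 -0.10786928] 0.06902439821535176 0.0002554172053094345 393
((1.1220789850162092, -1.2961532999671341), 0.9744633090348891)
label (array([ 0.5067009 , -0.10502221,  0.15488093]), np.float64(0.0008313305314070907))
```

View pics/c2.png

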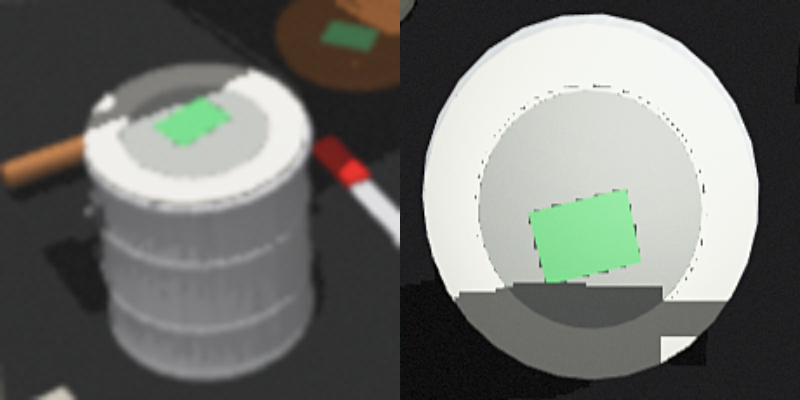

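Run:
```python
from h import *
import pickle
m1=pickle.load(open("w1.pkl","rb"));s0=cv2.imread("pics/s0.png");w1=cv2.imread("pics/w1.png")
gs,_=green(s0,(226,215),20);gw,_=green(w1,(447,100),60);print("before",cross(ray("scene",gs),ray("",gw,m1)))
# scene: dark gap below lid front, columns through the visible (far) side
s2=cv2.imread("pics/s2.png")
for n,i,x0 in(("s0",s0,227),("s2",s2,229)):
    for dx in(-15,0,15): print(n,dx,i[222:252,x0+dx].max(1))
```

```text
before (array([ 0.51039974, -0.11250287,  0.16179927]), np.float64(0.0005385876091648828))
s0 -15 [201 198 204 228 238 239 240 240 240 239 218 161 139 185 195 154 120 112
 111 112 113 113 115 119 118 122 137 149 135 115]
s0 0 [201 202 202 201 202 201 203 228 239 240 240 239 217 162 138 125 151 144
 119 113 113 114 115 116 116 119 122 124 127 138]
s0 15 [206 220 235 239 240 240 240 240 230 184 136 130 163 163 130 112 110 111
 113 112 111 113 113 114 113 115 129 141 130 115]
s2 -15 [203 202 204 213 224 235 239 240 240 240 237 213 189 182 147 116 111 111
 111 111 112 116 115 115 124 139 153 138 116 114]
s2 0 [202 202 202 202 202 202 204 219 235 239 240 240 235 204 193 182 137 115
 111 113 114 115 115 116 116 120 122 125 139 144]
s2 15 [199 212 232 239 240 240 240 240 231 201 188 192 157 119 112 111 111 111
 111 112 111 112 112 113 117 138 136 119 114 112]
```

The dark gap under the lid front is gone and the label has dropped about 7 mm. One vertical check press on the far edge (last pressed at only 8 N) will show whether it sits on the rim.

Request:
arm_command --series '[0,0,0,0.5,-0.05,0,0,0,0,0,1,-0.1,0,0,0,0,0,1,-0.1,0,0]'

```text
t: 25.12
eef_pos: [0.5575, -0.1065, 0.2624]
ee_rot: [3.141, 0.003, 0.003]
force: [-0.5, 0.1, 0.1]
width: 0.0006
gripper_force: 0.0
```

Request:
arm_command --series '[0,0,0,0.21,0,0,0,0,0,0,0.21,0,0.5,0,0,0,0,0.21,0,0.8,0,0,0,0,0.21,0,0.86,0,0,0,0,0.21,0,0.875,0,0,0,0,0.21,0,0.885,0,0,0,0,0.21,0,0.885,0]'

```text
t: 26.0
eef_pos: [0.5768, -0.107, 0.1773]
ee_rot: [-3.141, -0.002, 0.003]
force: [1.0, -0.6, -0.3]
width: 0.0001
gripper_force: 0.0
```

Request:
arm_command --series '[0,0,0,0,0,0.004,0,0,0,0,0,0,0.008,0,0,0,0,0,0,0.012,0,0,0,0,0,0,0.012,0]'

```text
t: 26.5
eef_pos: [0.5766, -0.1071, 0.1763]
ee_rot: [3.141, -0.001, 0.003]
force: [-2.3, 0.1, 8.8]
width: 0.0004
gripper_force: 3.9
```

Request:
arm_command --series '[0,0,0,0,0,0.004,0,0,0,0,0,0,0.006,0,0,0,0,0,0,0.006,0]'

```text
t: 26.88
eef_pos: [0.5766, -0.1071, 0.1763]
ee_rot: [3.141, -0.002, 0.003]
force: [-3.8, 1.4, 11.7]
width: 0.0005
gripper_force: 5.8
```

Request:
arm_command --series '[0,0,0,0,0,0.003,0,0,0,0,0,0,0.005,0,0,0,0,0,0,0.005,0]'

```text
t: 27.25
eef_pos: [0.5766, -0.1071, 0.1762]
ee_rot: [3.141, -0.002, 0.003]
force: [-5.3, 2.9, 14.2]
width: 0.0006
gripper_force: 7.4
```

Request:
arm_command --series '[0,0,0,0,0,-0.02,0,0,0,0,0,0,-0.3,0,0,0,0,0,0,-0.9,0,0,0,0,0,0,-0.9,0,0,0,0,0,0,-0.9,0]'

```text
t: 27.88
eef_pos: [0.576, -0.107, 0.2638]
ee_rot: [-3.141, -0.0, 0.002]
force: [-1.1, 0.0, -0.4]
width: 0.0001
gripper_force: 0.0
```

Run:
```python
from station import arm
s=arm.get_state();print(s["t"],s["eef_pos"],s["force"])
print(arm.job_done())
```

```text
27.875 [ 0.57604952 -0.10695022  0.26384326] [-1.11146158  0.0362838  -0.43515171]
the job is handed in; nothing more can be done
None
```

The job is handed in at 27.9 s: after two clockwise rounds the lid measures home and level to about 0.3 mm and the fingers are clear, but just after the first round the force peaked at 49 N and the tin crept about 5 mm.

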